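# Load the model wagons into the carry rack in reverse order

## Robot

A 7-joint arm with a two-finger parallel gripper is mounted at the origin on the work surface. World frame = base frame: x ahead of the robot, y to its left, z up, the work surface at z = 0. Lengths are in m, angles in degrees, forces in N, time in s.
With the tool pointing down it reaches from about 0.35 to 0.9 m from the base axis. Payload 19.9 kg.
Tool frame: the origin (TCP) lies at the very end of the fingers, on their centre line; the grasp point (between the pads) lies 19 mm behind it; x points along the fingers, y is the direction in which the jaws open and shut, and the axes are right-handed (so a half turn about x gives the same grasp; the last joint's range is limited). The gripper opens to 94 mm and grips with 3 to 60 N. Pads are 16 mm wide; open, the fingers measure 119 mm over their backs; the gripper's body (75 mm by 177 mm) begins 78 mm behind the grasp point.
Start: joints at [-77.722, 23.915, -0.59, 92.452, 0.269, 63.638, -3.037], TCP at [0.158, 0.605, 0.205] pointing down, gripper open.
Joint ranges: [-161.28, 161.28], [-22.2, 115.67], [-73.04, 71.86], [3.21, 147.25], [-68.34, 248.33], [10.77, 114.83], [-161.83, 161.83]. Speed limits (degrees/s): [108.29, 108.29, 136.94, 136.94, 172.46, 172.46, 172.46].

## Interface

Orientations are given as a 3x3 rotation matrix whose columns are the frame's x, y, z axes.
In Python, from cell import ctrl gives the robot as it stands. The module is installed in compiled form; this text tells all that it offers.
- The arm moves only by the tool send_rows, never from a script. Its argument "increments" is a list of rows, each an object with "claw": the finger opening in mm, from 0 to 94; "slide": the shift along the tool's x, y, z in mm, a list of three; "twist": the turn about the tool's x in degrees. In form: [{"claw": claw, "slide": [x, y, z], "twist": twist}, ...]. A call has 1 to 10 rows; each row is the pose to reach, as a shift and turn from the pose measured when the call began, along the tool's axes at that moment; what a row does not reach only later rows make up. A row lasts 1/12 s, in which the tool goes at most 41.7 mm and 7.16 degrees, less where a joint would pass 70% of its speed; a pose out of reach is approached as far as the arm can. A call with a gripper value outside its range is refused whole. The fingers move at their own pace and stop on an object; "force" is the grip in N (left out, the last holds). Time passes only in rows, so rows that repeat a pose let the fingers close. It gives the time, the measured TCP pose, the force and the opening at its end, in the units of the state.
- ctrl.sense(): the state, without advancing time (a new reading comes with each control period).
- ctrl.grab_frame(name): name is "scene" or "top"; returns a dict with "image" (384x512x3 uint8, blue, green, red), "z_map" (384x512 float32, m along the optical axis (not along the pixel's ray), 0 where there is no reading), "K" (3x3 intrinsics, pixels), "R" (3x3) and "t" (3): a world point X has camera coordinates R X + t. Camera axes: x right, y down, z forward; pixel columns grow to the right and rows downward; lengths in m; the calibration is good to about 2 mm. A picture is of the moment at which its call begins.
- ctrl.job_done(): hands the job in, once; it reports no verdict.
The state is a dict: "time": time; "qpos": joint angles; "dq": joint speeds; "joint_efforts": joint torques, N m; "tcp_pos": TCP position; "tcp_rot": TCP orientation; "contact_force": force on the tool from outside, world axes, zero at the start; "torque": the same for the moment, N m; "opening": opening from 0.0 (shut) to 1.0 (fully open).
Only numpy, scipy, OpenCV 4.12 (cv2) and the standard library are available. Lean on these libraries where they do the work, as an engineer would, in place of code of your own. Each camera call takes 0.05 s, during which the arm holds its last target.

## Task

The four model wagons on the plywood drying rack are to go into the four bays of the empty dark carry rack in reverse order, so that they come out again in running order: the wagon that stands furthest left goes into the bay furthest right, the second from the left into the second from the right, and so on. Lower each one gently, without dropping it, so that it stands upright on its wheels inside the rim of its bay, lengthwise along the bay. Leave all four released and standing still.

Things in the scene. Friction and masses are not known exactly. Their poses are not given: they have to be found in the camera images.
- van_centre (a point): Loose model railway wagon, closed box van: maroon planked sides with small white windows, grey stepped roof; the roof and body are 34 mm wide (the faces to grip, from 16 to 45 mm above its wheels' underside). 96 long, 50 high (a 3 mm thin chimney stub stands 5 mm higher), 110 g. The point is its centre, half-way up; x along its length, z up. Both ends count as the same. Masses vary by some 30 %.
- tank_centre (a point): Loose model railway wagon, tank wagon: a lying grey cylinder (diameter 32, axis 33 mm above its wheels' underside) with three dark bands and a small dark dome on top. 96 long, 52 high, grip width 32, 120 g. The point is its centre, half-way up; x along its length, z up. Both ends count as the same. Masses vary by some 30 %.
- open_centre (a point): Loose model railway wagon, open wagon: an empty open-topped grey-brown wooden box, outside 34 mm wide (grip width; sides from 16 to 41 mm above its wheels' underside), walls 3 mm. 96 long, 41 high, 80 g. The point is its centre, half-way up; x along its length, z up. Both ends count as the same. Masses vary by some 30 %.
- timber_centre (a point): Loose model railway wagon, flat wagon with a fixed stack of pale sawn boards; deck and stack 32 mm wide (grip width; sides from 16 to 37 mm above its wheels' underside). 96 long, 37 high, 100 g. The point is its centre, half-way up; x along its length, z up. Both ends count as the same. Masses vary by some 30 %.
- cradle_van: Brown wooden cradle with 1 small brass pin in its far rim, fixed on the drying rack; the box van stands in it at the start. It marks that wagon's first place in the row. 126 x 60 mm; floor 6 mm thick, low rim 5 mm high and 5 mm wide around a 116 x 50 mm inside. Origin: centre of its underside (12 mm above the table); x along the cradle, z up.
- cradle_tank: Brown wooden cradle with 2 small brass pins in its far rim, fixed on the drying rack; the tank wagon stands in it at the start. It marks that wagon's first place in the row. 126 x 60 mm; floor 6 mm thick, low rim 5 mm high and 5 mm wide around a 116 x 50 mm inside. Origin: centre of its underside (12 mm above the table); x along the cradle, z up.
- cradle_open: Brown wooden cradle with 3 small brass pins in its far rim, fixed on the drying rack; the open wagon stands in it at the start. It marks that wagon's first place in the row. 126 x 60 mm; floor 6 mm thick, low rim 5 mm high and 5 mm wide around a 116 x 50 mm inside. Origin: centre of its underside (12 mm above the table); x along the cradle, z up.
- cradle_timber: Brown wooden cradle with 4 small brass pins in its far rim, fixed on the drying rack; the timber wagon stands in it at the start. It marks that wagon's first place in the row. 126 x 60 mm; floor 6 mm thick, low rim 5 mm high and 5 mm wide around a 116 x 50 mm inside. Origin: centre of its underside (12 mm above the table); x along the cradle, z up.
- drying_rack: Fixed plywood board 136 x 306 x 12 mm carrying the four cradles in a row along its y axis, 76 mm apart, at y = -114, -38, +38 and +114 mm in random order; wagons stand on the cradle floors 18 mm above the table. Origin: centre of its underside, on the table; x away from the robot, y to the robot's left along the row (turned up to 0.25 rad), z up. It stands left or right of the other rack.
- carry_rack: Fixed dark wooden rack 136 x 306 x 18 mm, empty at the start, with four bays in a row along its y axis, their centres at x = 0 and y = -114, -38, +38, +114 mm. Bay floors are 18 mm above the table (the wheels' underside rests on them); each bay has a rim 5 mm high and 5 mm wide around a 116 x 50 mm inside, long side along x. Origin: centre of its underside, on the table; x away from the robot, y to the robot's left along the row (turned up to 0.25 rad), z up.
There are look-alikes about, which are no part of the job. What is shaped like the part that bears timber_centre but pink is not meant.

How it is judged:
By the outcome, as a careful person would: the job done as asked, in the order asked, and still so for the second after the job is handed in, with the robot touching nothing.
It also fails if it takes over 106 s, if anything falls off the work surface, if the arm or the gripper's body presses on something with over 40 N, if the wrist force passes 120 N, or if a joint passes its speed limit or range.

## Working session

There is one attempt and no reset: what is moved stays moved. The work goes in short steps, Python scripts to look and compute and a tool call to move; the robot and the scene stay as the last step left them, time stands still between calls to the robot, and variables do not carry over. Pictures are saved under pics/ and viewed, and the job is handed in when it is done.

Besides the shell and the picture viewer there is one more tool, called after "Emit:" by a JSON object that holds its "method" and its "body", one argument or row to a line. send_rows: Moves the arm, as the interface text tells. Its arguments: {"type":"object","properties":{"increments":{"type":"array"},"force":{"type":"number"}},"required":["increments"]}

```bash
mkdir -p pics; python3 - <<'E'
from cell import ctrl
import cv2,numpy as np
s=ctrl.sense();print({k:np.round(v,3).tolist() for k,v in s.items()})
for n in("scene","top"):
    f=ctrl.grab_frame(n);cv2.imwrite(f"pics/{n}0.png",f["image"]);np.savez(f"{n}0.npz",**f)
    print(n,f["K"],f["R"],f["t"])
E
```

```text
{'time': 0.0, 'qpos': [-77.72, 23.949, -0.591, 92.485, 0.272, 63.637, -3.035], 'dq': [0.027, 0.067, -0.007, 0.063, 0.009, -0.109, 0.005], 'joint_efforts': [-0.0, -85.127, 0.639, -42.599, -0.049, 0.018, 0.0], 'tcp_pos': [0.158, 0.604, 0.205], 'tcp_rot': [[-0.0, 0.253, 0.967], [-0.001, 0.967, -0.253], [-1.0, -0.001, 0.0]], 'contact_force': [-0.069, -0.618, 0.629], 'torque': [-0.028, 0.037, -0.019], 'opening': 0.999}
scene [[359.99779617   0.         247.62040603]
 [  0.         359.99779617 186.64170966]
 [  0.           0.           1.        ]] [[-0.41579908  0.90938     0.01179543]
 [ 0.77713732  0.36201052 -0.51478731]
 [-0.47240735 -0.20488142 -0.85723678]] [ 0.17209928 -0.30855964  1.15880789]
top [[412.77002167   0.         255.01149949]
 [  0.         412.77002167 186.4604133 ]
 [  0.           0.           1.        ]] [[-0.00438213 -0.99997287  0.00591999]
 [-0.99664422  0.00388349 -0.08176322]
 [ 0.08173802 -0.00625842 -0.9966342 ]] [3.07427495e-04 4.60572530e-01 1.26328299e+00]
```

View pics/scene0.png

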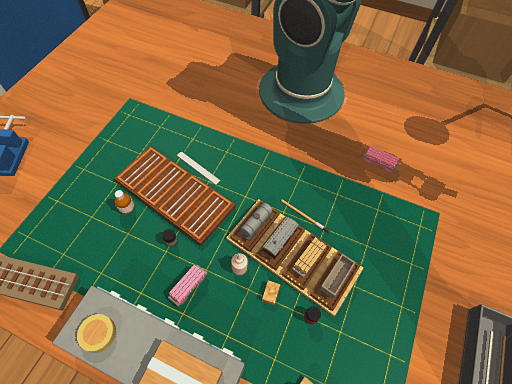

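View pics/top0.png

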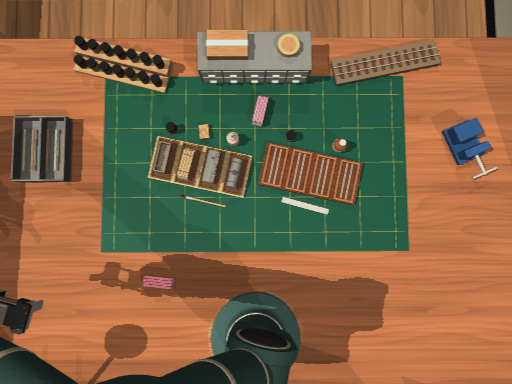

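```bash
python3 - <<'E'
import cv2,numpy as np
a=np.load("top0.npz")["image"]
cv2.imwrite("pics/z1.png",cv2.resize(a[85:220,140:375],None,fx=3.4,fy=3.4,interpolation=cv2.INTER_CUBIC))
b=np.load("scene0.npz")["image"]
cv2.imwrite("pics/z2.png",cv2.resize(b[140:325,105:370],None,fx=3,fy=3,interpolation=cv2.INTER_CUBIC))
E
```

```text
(no output)
```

View pics/z1.png

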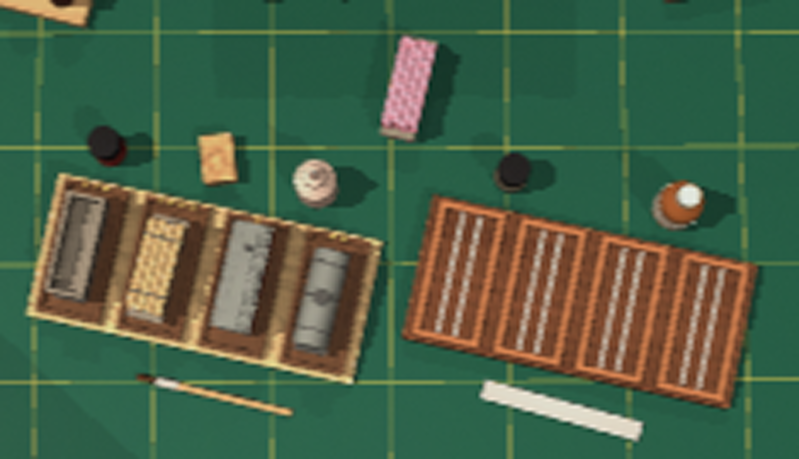

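View pics/z2.png

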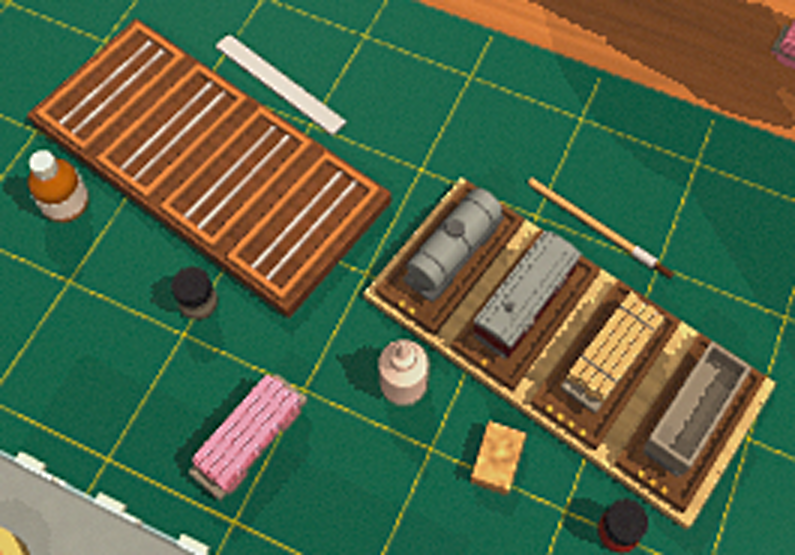

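```bash
cat > h.py <<'E'
import cv2,numpy as np
def world(f):
    z=f["z_map"];v,u=np.mgrid[:384,:512];K=f["K"]
    c=np.stack([(u-K[0,2])/K[0,0]*z,(v-K[1,2])/K[1,1]*z,z],-1)
    return (c-f["t"])@f["R"]
def ray(f,uv,h):
    uv=np.asarray(uv,float).reshape(-1,2);K=f["K"]
    d=np.c_[(uv[:,0]-K[0,2])/K[0,0],(uv[:,1]-K[1,2])/K[1,1],np.ones(len(uv))]@f["R"]
    o=-f["R"].T@f["t"];return o+d*((h-o[2])/d[:,2])[:,None]
def rect(P):
    (c,s,a)=cv2.minAreaRect((P[:,:2]*1000).astype(np.float32));b=cv2.boxPoints((c,s,a))
    e=[b[1]-b[0],b[2]-b[1]];return c,s,e
E
python3 - <<'E'
from h import *
for n in("top","scene"):
    f=dict(np.load(n+"0.npz"));W=world(f);hsv=cv2.cvtColor(f["image"],cv2.COLOR_BGR2HSV)
    notg=~((hsv[...,0]>50)&(hsv[...,0]<95)&(hsv[...,1]>90))
    X,Y,Z=W[...,0],W[...,1],W[...,2]
    reg=(X>.4)&(X<.75)&(Y>-.35)&(Y<.35)&(f["z_map"]>0)
    print(n,"mat z",np.median(Z[reg&~notg]), np.unique(f["z_map"][reg])[:3])
    m=(notg&reg&(Z>.008)).astype(np.uint8)
    k,lab,st,ce=cv2.connectedComponentsWithStats(m)
    for i in range(1,k):
        if st[i,4]<60: continue
        P=W[lab==i];c,s,e=rect(P)
        print(i,st[i],np.round(ce[i]),"rect",np.round(c,1),np.round(s,1),[round(float(np.degrees(np.arctan2(x[1],x[0]))),2) for x in e],"z",np.round(np.percentile(P[:,2],[5,50,95])*1000,1))
E
```

```text
top mat z -0.0003831346159279364 [1.2269355 1.2298689 1.230259 ]
1 [252  96  17  31 315] [260. 111.] rect [701.6 -19.2] [32.  97.7] [-13.47, 76.53] z [17.6 34.7 39.9]
2 [166 122  12  12 100] [171. 128.] rect [645.3 257.6] [29. 28.] [-8.51, 81.49] z [11.3 39.8 45.1]
3 [199 124  11  16 145] [204. 131.] rect [635.8 157.5] [45.2 30.3] [-83.74, 6.26] z [13.9 19.  22.4]
4 [286 130  10  12  93] [291. 135.] rect [ 619.1 -112.8] [28.9 26.2] [-89.68, 0.32] z [11.2 39.5 44.3]
5 [227 132  13  14 138] [233. 138.] rect [609.1  65.8] [36.1 35.8] [-1.26, 88.74] z [20.3 49.6 68.7]
6 [ 148  136  105   62 4039] [200. 166.] rect [525.3 169.9] [305.9 136.2] [-12.2, 77.8] z [ 9.7 21.  66.1]
7 [332 138  16  15 164] [340. 145.] rect [ 587.6 -263.9] [37.8 37. ] [-38.26, 51.74] z [16.  49.1 75.1]
8 [ 259  142  104   63 4241] [311. 173.] rect [ 502.2 -175.9] [306.5 137. ] [-12.55, 77.45] z [12.9 17.5 23.4]
scene mat z 0.00027598203637906645 [0.7322945  0.7325915  0.73380786]
1 [ 114  146  121   98 5415] [175. 194.] rect [ 502.8 -174.9] [309.2 137.1] [-12.61, 77.39] z [15.2 18.3 23.6]
3 [114 190  20  23 328] [123. 202.] rect [ 592.8 -260.1] [32.5 40.1] [-35.04, 54.96] z [14.6 47.4 75.3]
4 [ 226  199  137  117 6929] [296. 255.] rect [526.8 171.1] [306.  137.2] [-12.3, 77.7] z [10.2 21.5 66.3]
14 [162 229  15  17 188] [169. 237.] rect [ 622.9 -112.1] [28.1 28.6] [-21.52, 68.48] z [10.8 40.  43.1]
16 [231 253  17  21 281] [239. 263.] rect [612.2  68.3] [35.5 36.5] [-19.25, 70.75] z [15.6 47.9 68.4]
17 [168 265  39  41 709] [187. 284.] rect [702.  -17.7] [32.8 96.4] [-13.49, 76.51] z [18.  35.3 38.1]
18 [262 280  18  24 280] [270. 292.] rect [637.6 158.9] [45.2 29.8] [-84.48, 5.52] z [15.8 19.2 21.5]
19 [304 306  17  18 215] [312. 315.] rect [648.8 260.4] [28.7 28.9] [-55.89, 34.11] z [11.7 40.4 43.1]
```

```bash
python3 - <<'E'
from h import *
th=np.radians(-12.25);c0=np.array([.5260,.1705])
for n in("top","scene"):
    f=dict(np.load(n+"0.npz"));W=world(f).reshape(-1,3)
    d=W[:,:2]-c0;lx=d@[np.cos(th),np.sin(th)];ly=d@[-np.sin(th),np.cos(th)]
    for nm,y,zt in(("open",.114,41),("timber",.038,37),("van",-.038,50),("tank",-.114,52)):
        lo=18+ (16+12 if nm!="tank" else 33)
        P=W[(abs(lx)<.07)&(abs(ly-y)<.038)&(W[:,2]*1000>lo)&(f["z_map"].ravel()>0)]
        c,s,e=rect(P)
        print(n,nm,len(P),np.round(c,1),np.round(s,1),[round(float(np.degrees(np.arctan2(x[1],x[0]))),2) for x in e],"ztop",np.round(np.percentile(P[:,2],[50,90,98])*1000,1))
E
```

```text
top open 137 [549.1 279.6] [35.5 91.6] [-12.42, 77.58] ztop [56.  60.4 61.6]
top timber 294 [530.9 209.2] [32.7 83.6] [-15.04, 74.96] ztop [52.8 56.  57.5]
top van 379 [519.9 130.3] [34.7 96.2] [-12.97, 77.03] ztop [64.7 69.  70.9]
top tank 301 [500.7  60.8] [30.9 87.8] [-14.04, 75.96] ztop [63.1 67.9 70.7]
scene open 223 [551.  280.6] [34.1 94.2] [-12.42, 77.58] ztop [57.3 59.8 60.8]
scene timber 491 [532.3 210.2] [31.9 85. ] [-14.44, 75.56] ztop [53.9 55.6 56.4]
scene van 638 [520.9 132.1] [35.  96.9] [-13.19, 76.81] ztop [65.5 68.4 69.6]
scene tank 458 [502.4  61.8] [31.6 88.8] [-13.57, 76.43] ztop [63.5 67.4 70.1]
```

```bash
cat > go.py <<'E'
import sys,numpy as np
from cell import ctrl
# python3 go.py x y z yaw  (mm, deg) -> slide, twist
s=ctrl.sense();R=np.array(s["tcp_rot"]);p=np.array(s["tcp_pos"])*1000
yaw=np.degrees(np.arctan2(R[1,2],R[0,2]))
print("t",round(s["time"],2),"tcp",np.round(p,1),"yaw",round(yaw,2),"tilt",np.round(R[:,0],4),"F",np.round(s["contact_force"],1),"open",round(s["opening"]*94,1),"q7",round(s["qpos"][6],1))
a=[float(v) for v in sys.argv[1:]]
for i in range(0,len(a),4):
    d=np.array(a[i:i+3])-p;print("slide",np.round(R.T@d,1),"twist",round(yaw-a[i+3],2),"dist",round(np.linalg.norm(d)))
E
python3 go.py 550 280 160 -12.4
```

```text
t 0.1 tcp [158.1 604.3 204.9] yaw -14.66 tilt [-2.0e-04 -1.1e-03 -1.0e+00] F [0.2 0.5 0.7] open 93.8 q7 -3.0
slide [  45.2 -214.5  461.2] twist -2.26 dist 511
```

Emit:
{"method": "send_rows", "body": {
  "increments": [
    {"claw": 60, "slide": [0, -15, 32], "twist": 0},
    {"claw": 60, "slide": [0, -33, 71], "twist": 0},
    {"claw": 60, "slide": [0, -50, 108], "twist": 0},
    {"claw": 60, "slide": [0, -68, 146], "twist": 0},
    {"claw": 60, "slide": [0, -85, 183], "twist": 0},
    {"claw": 60, "slide": [0, -103, 221], "twist": 0},
    {"claw": 60, "slide": [0, -120, 258], "twist": 0},
    {"claw": 60, "slide": [10, -138, 296], "twist": 0},
    {"claw": 60, "slide": [20, -155, 333], "twist": 0},
    {"claw": 60, "slide": [30, -165, 355], "twist": -1}
  ],
  "force": 20
}}

```text
time: 0.93
tcp_pos: [0.4627, 0.3515, 0.1749]
tcp_rot: [[0.001, 0.239, 0.971], [-0.002, 0.971, -0.239], [-1.0, -0.001, 0.001]]
contact_force: [-0.1, 0.1, -0.7]
opening: 0.639
```

```bash
python3 go.py 550 280 120 -12.4
```

```text
t 0.93 tcp [462.7 351.5 174.9] yaw -13.85 tilt [ 8.0e-04 -1.7e-03 -1.0e+00] F [-0.1  0.1 -0.7] open 60.0 q7 38.8
slide [ 55.1 -48.4 101.8] twist -1.45 dist 125
```

Emit:
{"method": "send_rows", "body": {
  "increments": [
    {"claw": 54, "slide": [10, -14, 30], "twist": 0},
    {"claw": 54, "slide": [25, -28, 60], "twist": -1},
    {"claw": 54, "slide": [40, -42, 88], "twist": -1.4},
    {"claw": 54, "slide": [55, -48, 102], "twist": -1.4},
    {"claw": 54, "slide": [55, -48.4, 101.8], "twist": -1.4},
    {"claw": 54, "slide": [55, -48.4, 101.8], "twist": -1.4},
    {"claw": 54, "slide": [80, -48.4, 101.8], "twist": -1.4}
  ]
}}

```text
time: 1.52
tcp_pos: [0.5517, 0.2819, 0.0988]
tcp_rot: [[0.006, 0.215, 0.977], [0.002, 0.977, -0.215], [-1.0, 0.003, 0.005]]
contact_force: [0.8, 0.2, 1.1]
opening: 0.575
```

```bash
python3 go.py 550 280 29 -12.4; python3 - <<'E'
from h import *
from cell import ctrl
f=ctrl.grab_frame("scene");cv2.imwrite("pics/a1.png",cv2.resize(f["image"][140:325,105:370],None,fx=3,fy=3))
E
```

```text
t 1.52 tcp [551.7 281.9  98.8] yaw -12.42 tilt [ 0.0058  0.0019 -1.    ] F [0.8 0.2 1.1] open 54.1 q7 52.3
slide [69.8 -2.5 -1.6] twist -0.02 dist 70
```

View pics/a1.png

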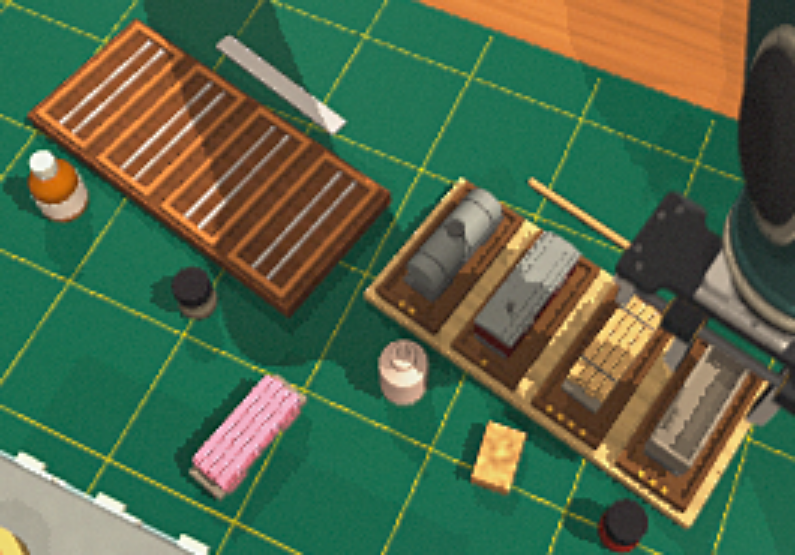

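Emit:
{"method": "send_rows", "body": {
  "increments": [
    {"claw": 54, "slide": [10, -2.5, -1.6], "twist": 0},
    {"claw": 54, "slide": [25, -2.5, -1.6], "twist": 0},
    {"claw": 54, "slide": [42, -2.5, -1.6], "twist": 0},
    {"claw": 54, "slide": [57, -2.5, -1.6], "twist": 0},
    {"claw": 54, "slide": [66, -2.5, -1.6], "twist": 0},
    {"claw": 54, "slide": [70, -2.5, -1.6], "twist": 0},
    {"claw": 54, "slide": [70, -2.5, -1.6], "twist": 0},
    {"claw": 54, "slide": [70, -2.5, -1.6], "twist": 0}
  ]
}}

```text
time: 2.23
tcp_pos: [0.5463, 0.2792, 0.023]
tcp_rot: [[-0.0, 0.214, 0.977], [-0.001, 0.977, -0.214], [-1.0, -0.001, -0.0]]
contact_force: [-0.1, -0.9, 0.3]
opening: 0.575
```

```bash
python3 go.py 550 280 29 -12.4
```

```text
t 2.23 tcp [546.3 279.2  23. ] yaw -12.34 tilt [-4.0e-04 -1.4e-03 -1.0e+00] F [-0.1 -0.9  0.3] open 54.0 q7 53.2
slide [-6.   1.6  3.5] twist 0.06 dist 7
```

Emit:
{"method": "send_rows", "body": {
  "increments": [
    {"claw": 54, "slide": [-6, 1.6, 3.5], "twist": 0},
    {"claw": 54, "slide": [-6, 1.6, 3.5], "twist": 0},
    {"claw": 40, "slide": [-6, 1.6, 3.5], "twist": 0},
    {"claw": 36, "slide": [-6, 1.6, 3.5], "twist": 0},
    {"claw": 30, "slide": [-6, 1.6, 3.5], "twist": 0},
    {"claw": 20, "slide": [-6, 1.6, 3.5], "twist": 0},
    {"claw": 20, "slide": [-6, 1.6, 3.5], "twist": 0},
    {"claw": 20, "slide": [-6, 1.6, 3.5], "twist": 0}
  ],
  "force": 20
}}

```text
time: 2.9
tcp_pos: [0.55, 0.2801, 0.029]
tcp_rot: [[-0.0, 0.214, 0.977], [-0.001, 0.977, -0.214], [-1.0, -0.001, -0.0]]
contact_force: [-0.9, 0.7, 2.4]
opening: 0.36
```

```bash
python3 go.py 550 280 130 -12.4
```

```text
t 2.9 tcp [550.  280.1  29. ] yaw -12.33 tilt [-4.0e-04 -1.3e-03 -1.0e+00] F [-0.9  0.7  2.4] open 33.8 q7 53.3
slide [-101.    -0.3    0. ] twist 0.07 dist 101
```

Gripped at 33.8 mm. Lift.

Emit:
{"method": "send_rows", "body": {
  "increments": [
    {"claw": 20, "slide": [-6, 0, 0], "twist": 0},
    {"claw": 20, "slide": [-16, 0, 0], "twist": 0},
    {"claw": 20, "slide": [-32, 0, 0], "twist": 0},
    {"claw": 20, "slide": [-52, 0, 0], "twist": 0},
    {"claw": 20, "slide": [-72, 0, 0], "twist": 0},
    {"claw": 20, "slide": [-90, 0, 0], "twist": 0},
    {"claw": 20, "slide": [-101, 0, 0], "twist": 0},
    {"claw": 20, "slide": [-101, 0, 0], "twist": 0},
    {"claw": 20, "slide": [-101, 0, 0], "twist": 0}
  ]
}}

```text
time: 3.65
tcp_pos: [0.5501, 0.2803, 0.1302]
tcp_rot: [[0.0, 0.214, 0.977], [-0.001, 0.977, -0.214], [-1.0, -0.001, 0.0]]
contact_force: [-0.3, 0.9, -1.4]
opening: 0.362
```

```bash
python3 go.py 477.6 -286.7 130 -12.55
```

```text
t 3.65 tcp [550.1 280.3 130.2] yaw -12.33 tilt [ 2.e-04 -9.e-04 -1.e+00] F [-0.3  0.9 -1.4] open 34.0 q7 52.1
slide [   0.7 -569.4   50.3] twist 0.22 dist 572
```

Emit:
{"method": "send_rows", "body": {
  "increments": [
    {"claw": 20, "slide": [0, -8, 1], "twist": 0},
    {"claw": 20, "slide": [0, -24, 2], "twist": 0},
    {"claw": 20, "slide": [0, -48, 4], "twist": 0},
    {"claw": 20, "slide": [0, -78, 7], "twist": 0},
    {"claw": 20, "slide": [0, -110, 10], "twist": 0},
    {"claw": 20, "slide": [0, -142, 13], "twist": 0},
    {"claw": 20, "slide": [0, -174, 16], "twist": 0},
    {"claw": 20, "slide": [0, -206, 18], "twist": 0},
    {"claw": 20, "slide": [0, -232, 20], "twist": 0},
    {"claw": 20, "slide": [0, -250, 22], "twist": 0}
  ]
}}

```text
time: 4.48
tcp_pos: [0.5164, 0.0271, 0.1298]
tcp_rot: [[-0.001, 0.217, 0.976], [-0.002, 0.976, -0.217], [-1.0, -0.002, -0.001]]
contact_force: [0.3, -0.8, -0.3]
opening: 0.363
```

Emit:
{"method": "send_rows", "body": {
  "increments": [
    {"claw": 20, "slide": [0, -24, 2], "twist": 0},
    {"claw": 20, "slide": [0, -52, 4], "twist": 0},
    {"claw": 20, "slide": [0, -84, 7], "twist": 0},
    {"claw": 20, "slide": [0, -116, 10], "twist": 0},
    {"claw": 20, "slide": [0, -148, 13], "twist": 0},
    {"claw": 20, "slide": [0, -180, 16], "twist": 0},
    {"claw": 20, "slide": [0, -212, 18], "twist": 0},
    {"claw": 20, "slide": [0, -240, 20], "twist": 0},
    {"claw": 20, "slide": [0, -262, 22], "twist": 0},
    {"claw": 20, "slide": [0, -275, 24], "twist": 0}
  ]
}}

```text
time: 5.32
tcp_pos: [0.4774, -0.2502, 0.1296]
tcp_rot: [[-0.003, 0.221, 0.975], [-0.002, 0.975, -0.221], [-1.0, -0.003, -0.002]]
contact_force: [0.9, -0.0, -1.4]
opening: 0.361
```

```bash
python3 go.py 477.6 -286.7 130 -12.55
```

```text
t 5.32 tcp [ 477.4 -250.2  129.6] yaw -12.75 tilt [-0.0029 -0.0023 -1.    ] F [ 0.9 -0.  -1.4] open 33.9 q7 109.8
slide [ -0.3 -35.6   8.2] twist -0.2 dist 37
```

Emit:
{"method": "send_rows", "body": {
  "increments": [
    {"claw": 20, "slide": [0, -15, 4], "twist": -0.2},
    {"claw": 20, "slide": [0, -28, 7], "twist": -0.2},
    {"claw": 20, "slide": [0, -35.6, 8.2], "twist": -0.2},
    {"claw": 20, "slide": [5, -35.6, 8.2], "twist": -0.2},
    {"claw": 20, "slide": [20, -35.6, 8.2], "twist": -0.2},
    {"claw": 20, "slide": [40, -35.6, 8.2], "twist": -0.2},
    {"claw": 20, "slide": [55, -35.6, 8.2], "twist": -0.2},
    {"claw": 20, "slide": [60, -35.6, 8.2], "twist": -0.2},
    {"claw": 20, "slide": [60, -35.6, 8.2], "twist": -0.2},
    {"claw": 20, "slide": [60, -35.6, 8.2], "twist": -0.2}
  ]
}}

```text
time: 6.15
tcp_pos: [0.4773, -0.2866, 0.0699]
tcp_rot: [[-0.003, 0.217, 0.976], [-0.002, 0.976, -0.217], [-1.0, -0.003, -0.003]]
contact_force: [0.9, -0.8, -0.7]
opening: 0.355
```

```bash
python3 - <<'E'
from h import *
from cell import ctrl
f=ctrl.grab_frame("scene");cv2.imwrite("pics/a2.png",cv2.resize(f["image"][110:270,85:295],None,fx=3.5,fy=3.5))
E
python3 go.py 477.6 -286.7 29 -12.55
```

```text
t 6.2 tcp [ 477.6 -286.8   70.4] yaw -12.54 tilt [-0.0022 -0.0025 -1.    ] F [ 0.5  0.9 -0.9] open 34.0 q7 115.9
slide [41.4  0.2  0. ] twist 0.01 dist 41
```

View pics/a2.png

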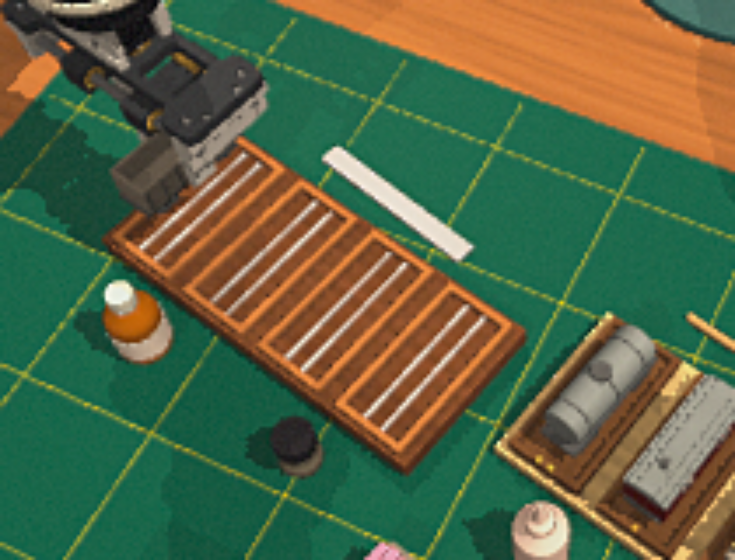

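Emit:
{"method": "send_rows", "body": {
  "increments": [
    {"claw": 20, "slide": [8, 0, 0], "twist": 0},
    {"claw": 20, "slide": [18, 0, 0], "twist": 0},
    {"claw": 20, "slide": [27, 0, 0], "twist": 0},
    {"claw": 20, "slide": [33, 0, 0], "twist": 0},
    {"claw": 20, "slide": [36, 0, 0], "twist": 0},
    {"claw": 20, "slide": [38, 0, 0], "twist": 0},
    {"claw": 20, "slide": [39.5, 0, 0], "twist": 0},
    {"claw": 20, "slide": [40.5, 0, 0], "twist": 0},
    {"claw": 20, "slide": [41.4, 0, 0], "twist": 0},
    {"claw": 20, "slide": [41.4, 0, 0], "twist": 0}
  ]
}}

```text
time: 7.03
tcp_pos: [0.4777, -0.287, 0.0291]
tcp_rot: [[-0.002, 0.217, 0.976], [-0.003, 0.976, -0.217], [-1.0, -0.003, -0.001]]
contact_force: [0.1, -0.8, -0.9]
opening: 0.361
```

```bash
python3 go.py 477.6 -286.7 29 -12.55
```

```text
t 7.03 tcp [ 477.7 -287.    29.1] yaw -12.54 tilt [-0.0019 -0.0027 -1.    ] F [ 0.1 -0.8 -0.9] open 33.9 q7 117.3
slide [ 0.1  0.3 -0.1] twist 0.01 dist 0
```

Emit:
{"method": "send_rows", "body": {
  "increments": [
    {"claw": 20, "slide": [0.3, 0, 0], "twist": 0},
    {"claw": 20, "slide": [0.6, 0, 0], "twist": 0},
    {"claw": 20, "slide": [0.6, 0, 0], "twist": 0}
  ]
}}

```text
time: 7.28
tcp_pos: [0.4778, -0.2871, 0.029]
tcp_rot: [[-0.002, 0.217, 0.976], [-0.003, 0.976, -0.217], [-1.0, -0.003, -0.001]]
contact_force: [-2.6, 1.9, 7.3]
opening: 0.359
```

Contact at 29.0 mm (7 N up). Ease back a touch and release slowly, then rise.

Emit:
{"method": "send_rows", "body": {
  "increments": [
    {"claw": 33, "slide": [0, 0, 0], "twist": 0},
    {"claw": 35, "slide": [0, 0, 0], "twist": 0},
    {"claw": 38, "slide": [0, 0, 0], "twist": 0},
    {"claw": 44, "slide": [0, 0, 0], "twist": 0},
    {"claw": 50, "slide": [0, 0, 0], "twist": 0},
    {"claw": 50, "slide": [0, 0, 0], "twist": 0},
    {"claw": 50, "slide": [-15, 0, 0], "twist": 0},
    {"claw": 50, "slide": [-45, 0, 0], "twist": 0},
    {"claw": 50, "slide": [-80, 0, 0], "twist": 0},
    {"claw": 50, "slide": [-110, 0, 0], "twist": 0}
  ]
}}

```text
time: 8.12
tcp_pos: [0.4777, -0.2869, 0.1407]
tcp_rot: [[-0.002, 0.217, 0.976], [-0.003, 0.976, -0.217], [-1.0, -0.003, -0.001]]
contact_force: [0.7, -0.3, 0.4]
opening: 0.53
```

```bash
python3 go.py 531.6 209.7 140 -14.6
```

```text
t 8.12 tcp [ 477.7 -286.9  140.7] yaw -12.56 tilt [-0.0017 -0.0027 -1.    ] F [ 0.7 -0.3  0.4] open 49.9 q7 113.7
slide [ -0.8 496.4 -55.4] twist 2.04 dist 499
```

Emit:
{"method": "send_rows", "body": {
  "increments": [
    {"claw": 54, "slide": [0, 20, -2], "twist": 0},
    {"claw": 54, "slide": [0, 50, -5], "twist": 0},
    {"claw": 54, "slide": [0, 85, -9], "twist": 0},
    {"claw": 54, "slide": [0, 120, -13], "twist": 0},
    {"claw": 54, "slide": [0, 155, -17], "twist": 1},
    {"claw": 54, "slide": [0, 190, -21], "twist": 2},
    {"claw": 54, "slide": [0, 225, -25], "twist": 2},
    {"claw": 54, "slide": [0, 260, -29], "twist": 2},
    {"claw": 54, "slide": [0, 295, -33], "twist": 2},
    {"claw": 54, "slide": [0, 325, -36], "twist": 2}
  ]
}}

```text
time: 8.95
tcp_pos: [0.5131, 0.0407, 0.1399]
tcp_rot: [[-0.001, 0.25, 0.968], [-0.002, 0.968, -0.25], [-1.0, -0.003, -0.001]]
contact_force: [1.0, -0.2, 0.4]
opening: 0.57
```

```bash
python3 go.py 531.6 209.7 100 -14.6
```

```text
t 8.95 tcp [513.1  40.7 139.9] yaw -14.5 tilt [-0.0015 -0.0024 -1.    ] F [ 1.  -0.2  0.4] open 53.6 q7 72.4
slide [ 39.4 168.4 -24.4] twist 0.1 dist 175
```

Emit:
{"method": "send_rows", "body": {
  "increments": [
    {"claw": 54, "slide": [0, 35, -5], "twist": 0},
    {"claw": 54, "slide": [0, 70, -10], "twist": 0},
    {"claw": 54, "slide": [0, 105, -15], "twist": 0},
    {"claw": 54, "slide": [0, 140, -20], "twist": 0},
    {"claw": 54, "slide": [5, 160, -23], "twist": 0},
    {"claw": 54, "slide": [20, 168.4, -24.4], "twist": 0},
    {"claw": 54, "slide": [35, 168.4, -24.4], "twist": 0},
    {"claw": 54, "slide": [39, 168.4, -24.4], "twist": 0},
    {"claw": 54, "slide": [39, 168.4, -24.4], "twist": 0},
    {"claw": 54, "slide": [39, 168.4, -24.4], "twist": 0}
  ]
}}

```text
time: 9.78
tcp_pos: [0.5318, 0.2092, 0.1009]
tcp_rot: [[-0.001, 0.251, 0.968], [-0.003, 0.968, -0.251], [-1.0, -0.003, -0.001]]
contact_force: [0.6, 0.3, -0.1]
opening: 0.578
```

```bash
python3 - <<'E'
from h import *
from cell import ctrl
f=ctrl.grab_frame("scene");cv2.imwrite("pics/a3.png",cv2.resize(f["image"][110:320,85:365],None,fx=2.8,fy=2.8))
W=world(f).reshape(-1,3);th=np.radians(-12.55);d=W[:,:2]-[.5024,-.1754];lx=d@[np.cos(th),np.sin(th)];ly=d@[-np.sin(th),np.cos(th)]
P=W[(abs(lx)<.07)&(abs(ly+.114)<.038)&(W[:,2]>.046)&(W[:,2]<.08)];c,s,e=rect(P);print(c,s,[np.degrees(np.arctan2(x[1],x[0])) for x in e],np.percentile(P[:,2],[50,90,98]))
E
python3 go.py 531.6 209.7 28 -14.6
```

```text
(477.9372863769531, -287.5915222167969) (37.8674201965332, 93.69329071044922) [np.float32(-11.9573), np.float32(78.04272)] [0.05467224 0.05956417 0.06132499]
t 9.83 tcp [532.1 209.3 101.2] yaw -14.55 tilt [-8.0e-04 -2.1e-03 -1.0e+00] F [ 0.4 -0.6  0.3] open 54.3 q7 55.6
slide [73.2  0.4 -0.5] twist 0.05 dist 73
```

View pics/a3.png

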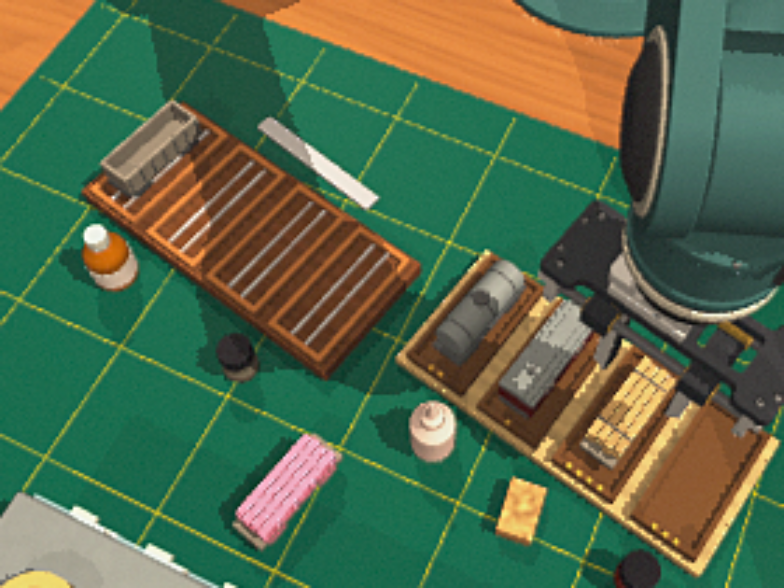

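Emit:
{"method": "send_rows", "body": {
  "increments": [
    {"claw": 54, "slide": [10, 0.4, -0.5], "twist": 0},
    {"claw": 54, "slide": [30, 0.4, -0.5], "twist": 0},
    {"claw": 54, "slide": [50, 0.4, -0.5], "twist": 0},
    {"claw": 54, "slide": [65, 0.4, -0.5], "twist": 0},
    {"claw": 54, "slide": [73, 0.4, -0.5], "twist": 0},
    {"claw": 54, "slide": [73, 0.4, -0.5], "twist": 0},
    {"claw": 54, "slide": [73, 0.4, -0.5], "twist": 0}
  ]
}}

```text
time: 10.42
tcp_pos: [0.5318, 0.2096, 0.0285]
tcp_rot: [[-0.001, 0.251, 0.968], [-0.002, 0.968, -0.251], [-1.0, -0.002, -0.0]]
contact_force: [0.5, -1.1, -0.3]
opening: 0.574
```

```bash
python3 go.py 531.6 209.7 28 -14.6
```

```text
t 10.42 tcp [531.8 209.6  28.5] yaw -14.57 tilt [-7.0e-04 -2.1e-03 -1.0e+00] F [ 0.5 -1.1 -0.3] open 53.9 q7 56.7
slide [ 0.5  0.1 -0.3] twist 0.03 dist 1
```

Emit:
{"method": "send_rows", "body": {
  "increments": [
    {"claw": 40, "slide": [0.5, 0, 0], "twist": 0},
    {"claw": 36, "slide": [0.5, 0, 0], "twist": 0},
    {"claw": 30, "slide": [0.5, 0, 0], "twist": 0},
    {"claw": 20, "slide": [0.5, 0, 0], "twist": 0},
    {"claw": 20, "slide": [0.5, 0, 0], "twist": 0},
    {"claw": 20, "slide": [0.5, 0, 0], "twist": 0}
  ],
  "force": 20
}}

```text
time: 10.92
tcp_pos: [0.5322, 0.2098, 0.0286]
tcp_rot: [[0.0, 0.251, 0.968], [-0.002, 0.968, -0.251], [-1.0, -0.002, 0.001]]
contact_force: [-1.3, -0.4, 7.9]
opening: 0.341
```

```bash
python3 go.py 531.6 209.7 130 -14.6
```

```text
t 10.92 tcp [532.2 209.8  28.6] yaw -14.56 tilt [ 1.0e-04 -1.7e-03 -1.0e+00] F [-1.3 -0.4  7.9] open 32.0 q7 56.7
slide [-101.4   -0.4   -0.5] twist 0.04 dist 101
```

Emit:
{"method": "send_rows", "body": {
  "increments": [
    {"claw": 20, "slide": [-6, 0, 0], "twist": 0},
    {"claw": 20, "slide": [-16, 0, 0], "twist": 0},
    {"claw": 20, "slide": [-32, 0, 0], "twist": 0},
    {"claw": 20, "slide": [-52, 0, 0], "twist": 0},
    {"claw": 20, "slide": [-72, 0, 0], "twist": 0},
    {"claw": 20, "slide": [-90, 0, 0], "twist": 0},
    {"claw": 20, "slide": [-101, 0, 0], "twist": 0},
    {"claw": 20, "slide": [-101, 0, 0], "twist": 0},
    {"claw": 20, "slide": [-101, 0, 0], "twist": 0}
  ]
}}

```text
time: 11.67
tcp_pos: [0.5322, 0.21, 0.1298]
tcp_rot: [[0.001, 0.251, 0.968], [-0.001, 0.968, -0.251], [-1.0, -0.001, 0.001]]
contact_force: [1.1, 0.2, -1.9]
opening: 0.338
```

```bash
python3 go.py 494.1 -212.5 130 -12.55
```

```text
t 11.67 tcp [532.2 210.  129.8] yaw -14.56 tilt [ 7.0e-04 -1.2e-03 -1.0e+00] F [ 1.1  0.2 -1.9] open 31.8 q7 55.2
slide [ 3.000e-01 -4.185e+02  6.940e+01] twist -2.01 dist 424
```

Emit:
{"method": "send_rows", "body": {
  "increments": [
    {"claw": 20, "slide": [0, -8, 1], "twist": 0},
    {"claw": 20, "slide": [0, -24, 4], "twist": 0},
    {"claw": 20, "slide": [0, -48, 8], "twist": 0},
    {"claw": 20, "slide": [0, -78, 13], "twist": 0},
    {"claw": 20, "slide": [0, -110, 18], "twist": -0.5},
    {"claw": 20, "slide": [0, -142, 24], "twist": -1},
    {"claw": 20, "slide": [0, -174, 29], "twist": -1.5},
    {"claw": 20, "slide": [0, -206, 34], "twist": -2},
    {"claw": 20, "slide": [0, -232, 38], "twist": -2},
    {"claw": 20, "slide": [0, -250, 41], "twist": -2}
  ]
}}

```text
time: 12.5
tcp_pos: [0.5075, -0.0456, 0.1291]
tcp_rot: [[-0.001, 0.22, 0.975], [-0.002, 0.975, -0.22], [-1.0, -0.002, -0.001]]
contact_force: [0.2, 0.5, -0.9]
opening: 0.339
```

```bash
python3 go.py 494.1 -212.5 130 -12.55
```

```text
t 12.5 tcp [507.5 -45.6 129.1] yaw -12.71 tilt [-0.001 -0.002 -1.   ] F [ 0.2  0.5 -0.9] open 31.9 q7 84.6
slide [  -0.5 -165.8   23.6] twist -0.16 dist 167
```

Emit:
{"method": "send_rows", "body": {
  "increments": [
    {"claw": 20, "slide": [0, -20, 3], "twist": 0},
    {"claw": 20, "slide": [0, -46, 7], "twist": 0},
    {"claw": 20, "slide": [0, -76, 11], "twist": 0},
    {"claw": 20, "slide": [0, -106, 15], "twist": 0},
    {"claw": 20, "slide": [0, -132, 19], "twist": -0.1},
    {"claw": 20, "slide": [0, -152, 22], "twist": -0.1},
    {"claw": 20, "slide": [5, -164, 23.5], "twist": -0.1},
    {"claw": 20, "slide": [15, -165.8, 23.6], "twist": -0.1},
    {"claw": 20, "slide": [30, -165.8, 23.6], "twist": -0.1},
    {"claw": 20, "slide": [45, -165.8, 23.6], "twist": -0.1}
  ]
}}

```text
time: 13.33
tcp_pos: [0.4932, -0.2123, 0.0828]
tcp_rot: [[-0.002, 0.219, 0.976], [-0.002, 0.976, -0.219], [-1.0, -0.002, -0.002]]
contact_force: [-0.5, -0.3, -0.6]
opening: 0.336
```

Emit:
{"method": "send_rows", "body": {
  "increments": [
    {"claw": 20, "slide": [8, 0, 0], "twist": 0},
    {"claw": 20, "slide": [10, 0, 0], "twist": 0},
    {"claw": 20, "slide": [10, 0, 0], "twist": 0}
  ]
}}

```text
time: 13.58
tcp_pos: [0.4925, -0.2118, 0.0718]
tcp_rot: [[-0.004, 0.218, 0.976], [-0.001, 0.976, -0.218], [-1.0, -0.002, -0.004]]
contact_force: [-0.2, 0.3, -1.2]
opening: 0.34
```

```bash
python3 go.py 494.1 -212.5 28.6 -12.55
```

```text
t 13.58 tcp [ 492.5 -211.8   71.8] yaw -12.6 tilt [-0.004 -0.001 -1.   ] F [-0.2  0.3 -1.2] open 32.0 q7 106.9
slide [43.2 -0.3  1.9] twist -0.05 dist 43
```

Emit:
{"method": "send_rows", "body": {
  "increments": [
    {"claw": 20, "slide": [8, -0.3, 1.5], "twist": 0},
    {"claw": 20, "slide": [18, -0.3, 1.5], "twist": 0},
    {"claw": 20, "slide": [27, -0.3, 1.5], "twist": 0},
    {"claw": 20, "slide": [33, -0.3, 1.5], "twist": 0},
    {"claw": 20, "slide": [37, -0.3, 1.5], "twist": 0},
    {"claw": 20, "slide": [39, -0.3, 1.5], "twist": 0},
    {"claw": 20, "slide": [40.5, -0.3, 1.5], "twist": 0},
    {"claw": 20, "slide": [41.5, -0.3, 1.5], "twist": 0},
    {"claw": 20, "slide": [42.5, -0.3, 1.5], "twist": 0},
    {"claw": 20, "slide": [42.5, -0.3, 1.5], "twist": 0}
  ]
}}

```text
time: 14.42
tcp_pos: [0.4938, -0.2125, 0.0294]
tcp_rot: [[-0.004, 0.218, 0.976], [-0.001, 0.976, -0.218], [-1.0, -0.002, -0.003]]
contact_force: [0.3, -0.2, -1.0]
opening: 0.338
```

Emit:
{"method": "send_rows", "body": {
  "increments": [
    {"claw": 20, "slide": [0.4, 0, 0], "twist": 0},
    {"claw": 20, "slide": [0.8, 0, 0], "twist": 0},
    {"claw": 20, "slide": [0.8, 0, 0], "twist": 0}
  ]
}}

```text
time: 14.67
tcp_pos: [0.4939, -0.2125, 0.0287]
tcp_rot: [[-0.004, 0.218, 0.976], [-0.001, 0.976, -0.218], [-1.0, -0.002, -0.003]]
contact_force: [1.0, -0.3, -0.3]
opening: 0.334
```

Emit:
{"method": "send_rows", "body": {
  "increments": [
    {"claw": 20, "slide": [0.3, 0, 0], "twist": 0},
    {"claw": 20, "slide": [0.5, 0, 0], "twist": 0},
    {"claw": 20, "slide": [0.5, 0, 0], "twist": 0}
  ]
}}

```text
time: 14.92
tcp_pos: [0.4939, -0.2125, 0.0286]
tcp_rot: [[-0.003, 0.218, 0.976], [-0.001, 0.976, -0.218], [-1.0, -0.002, -0.003]]
contact_force: [-3.8, 1.0, 8.9]
opening: 0.341
```

Emit:
{"method": "send_rows", "body": {
  "increments": [
    {"claw": 31, "slide": [0, 0, 0], "twist": 0},
    {"claw": 33, "slide": [0, 0, 0], "twist": 0},
    {"claw": 37, "slide": [0, 0, 0], "twist": 0},
    {"claw": 44, "slide": [0, 0, 0], "twist": 0},
    {"claw": 50, "slide": [0, 0, 0], "twist": 0},
    {"claw": 50, "slide": [0, 0, 0], "twist": 0},
    {"claw": 50, "slide": [-15, 0, 0], "twist": 0},
    {"claw": 50, "slide": [-45, 0, 0], "twist": 0},
    {"claw": 50, "slide": [-80, 0, 0], "twist": 0},
    {"claw": 50, "slide": [-110, 0, 0], "twist": 0}
  ]
}}

```text
time: 15.75
tcp_pos: [0.4941, -0.2126, 0.1403]
tcp_rot: [[-0.004, 0.219, 0.976], [-0.001, 0.976, -0.219], [-1.0, -0.002, -0.003]]
contact_force: [0.9, -0.3, 0.6]
opening: 0.534
```

```bash
python3 go.py 520.4 131.2 140 -13.1
```

```text
t 15.75 tcp [ 494.1 -212.6  140.3] yaw -12.63 tilt [-0.0037 -0.0012 -1.    ] F [ 0.9 -0.3  0.6] open 50.2 q7 104.8
slide [-3.000e-01  3.412e+02 -4.940e+01] twist 0.47 dist 345
```

Emit:
{"method": "send_rows", "body": {
  "increments": [
    {"claw": 54, "slide": [0, 20, -3], "twist": 0},
    {"claw": 54, "slide": [0, 50, -7], "twist": 0},
    {"claw": 54, "slide": [0, 85, -12], "twist": 0},
    {"claw": 54, "slide": [0, 120, -17], "twist": 0},
    {"claw": 54, "slide": [0, 155, -22], "twist": 0.4},
    {"claw": 54, "slide": [0, 190, -27], "twist": 0.4},
    {"claw": 54, "slide": [0, 225, -32], "twist": 0.4},
    {"claw": 54, "slide": [0, 260, -37], "twist": 0.4},
    {"claw": 54, "slide": [0, 290, -42], "twist": 0.4},
    {"claw": 54, "slide": [0, 315, -45], "twist": 0.4}
  ]
}}

```text
time: 16.58
tcp_pos: [0.5187, 0.1074, 0.1398]
tcp_rot: [[-0.004, 0.224, 0.975], [-0.001, 0.975, -0.224], [-1.0, -0.002, -0.003]]
contact_force: [0.1, -0.2, 0.4]
opening: 0.575
```

```bash
python3 go.py 520.4 131.2 105 -13.1
```

```text
t 16.58 tcp [518.7 107.4 139.8] yaw -12.93 tilt [-3.7e-03 -7.0e-04 -1.0e+00] F [ 0.1 -0.2  0.4] open 54.0 q7 66.4
slide [34.8 23.7 -3.5] twist 0.17 dist 42
```

Emit:
{"method": "send_rows", "body": {
  "increments": [
    {"claw": 54, "slide": [0, 18, -3.5], "twist": 0.2},
    {"claw": 54, "slide": [10, 23.7, -3.5], "twist": 0.2},
    {"claw": 54, "slide": [25, 23.7, -3.5], "twist": 0.2},
    {"claw": 54, "slide": [35, 23.7, -3.5], "twist": 0.2},
    {"claw": 54, "slide": [35, 23.7, -3.5], "twist": 0.2},
    {"claw": 54, "slide": [35, 23.7, -3.5], "twist": 0.2}
  ]
}}

```text
time: 17.08
tcp_pos: [0.5202, 0.1302, 0.1044]
tcp_rot: [[-0.005, 0.228, 0.974], [-0.001, 0.974, -0.228], [-1.0, -0.003, -0.004]]
contact_force: [-0.0, -1.0, -0.9]
opening: 0.572
```

```bash
python3 - <<'E'
from h import *
from cell import ctrl
f=ctrl.grab_frame("scene");cv2.imwrite("pics/a4.png",cv2.resize(f["image"][110:320,85:365],None,fx=2.8,fy=2.8))
W=world(f).reshape(-1,3);th=np.radians(-12.55);d=W[:,:2]-[.5024,-.1754];lx=d@[np.cos(th),np.sin(th)];ly=d@[-np.sin(th),np.cos(th)]
for y in(-.114,-.038):
  P=W[(abs(lx)<.07)&(abs(ly-y)<.038)&(W[:,2]>.046)&(W[:,2]<.08)];c,s,e=rect(P);print(c,s,[np.degrees(np.arctan2(x[1],x[0])) for x in e],np.percentile(P[:,2],[50,90,98]))
E
python3 go.py 520.4 131.2 31 -13.1
```

```text
(478.58538818359375, -287.3480224609375) (38.962432861328125, 92.70035552978516) [np.float32(-14.375162), np.float32(75.62482)] [0.05530207 0.05966192 0.06094624]
(493.2672424316406, -212.62786865234375) (33.906864166259766, 84.49925994873047) [np.float32(-13.330063), np.float32(76.66995)] [0.05404485 0.05582034 0.05694274]
t 17.13 tcp [520.6 130.4 105. ] yaw -13.19 tilt [-0.0038 -0.001  -1.    ] F [-0.4 -0.4 -0.1] open 53.7 q7 64.4
slide [74.   0.9 -0.1] twist -0.09 dist 74
```

View pics/a4.png

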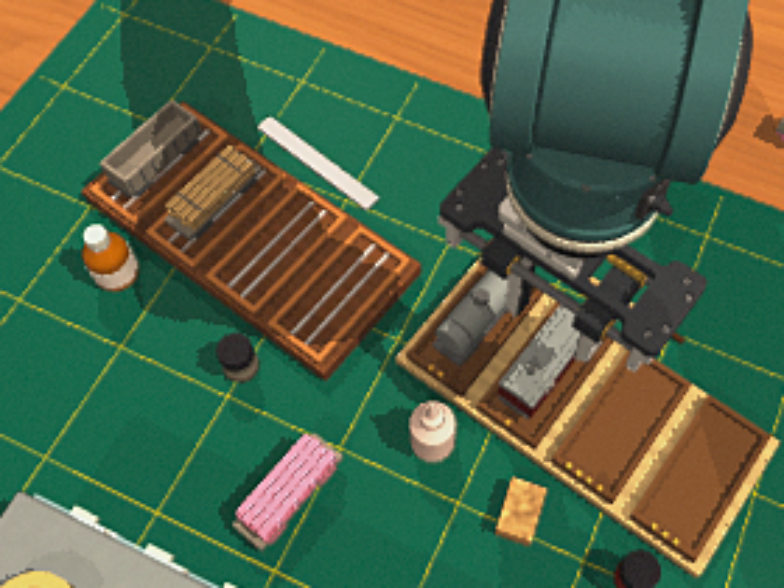

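Open and timber wagons stand properly in the two right bays. Gripper straddles the van; descend.

Emit:
{"method": "send_rows", "body": {
  "increments": [
    {"claw": 54, "slide": [10, 0.9, 0], "twist": 0},
    {"claw": 54, "slide": [30, 0.9, 0], "twist": 0},
    {"claw": 54, "slide": [50, 0.9, 0], "twist": 0},
    {"claw": 54, "slide": [65, 0.9, 0], "twist": 0},
    {"claw": 54, "slide": [74, 0.9, 0], "twist": 0},
    {"claw": 54, "slide": [74, 0.9, 0], "twist": 0},
    {"claw": 54, "slide": [74, 0.9, 0], "twist": 0}
  ]
}}

```text
time: 17.72
tcp_pos: [0.5206, 0.1311, 0.0311]
tcp_rot: [[-0.004, 0.228, 0.974], [-0.001, 0.974, -0.228], [-1.0, -0.002, -0.004]]
contact_force: [-0.0, -0.3, 0.3]
opening: 0.573
```

Emit:
{"method": "send_rows", "body": {
  "increments": [
    {"claw": 40, "slide": [0, 0, 0], "twist": 0},
    {"claw": 36, "slide": [0, 0, 0], "twist": 0},
    {"claw": 30, "slide": [0, 0, 0], "twist": 0},
    {"claw": 20, "slide": [0, 0, 0], "twist": 0},
    {"claw": 20, "slide": [0, 0, 0], "twist": 0},
    {"claw": 20, "slide": [0, 0, 0], "twist": 0}
  ],
  "force": 20
}}

```text
time: 18.22
tcp_pos: [0.5211, 0.1313, 0.0318]
tcp_rot: [[-0.003, 0.228, 0.974], [-0.001, 0.974, -0.228], [-1.0, -0.001, -0.003]]
contact_force: [-0.4, -0.5, 7.3]
opening: 0.362
```

```bash
python3 go.py 520.4 131.2 131 -13.1
```

```text
t 18.22 tcp [521.1 131.3  31.8] yaw -13.21 tilt [-2.9e-03 -6.0e-04 -1.0e+00] F [-0.4 -0.5  7.3] open 34.0 q7 65.8
slide [-99.2  -0.4  -0.9] twist -0.11 dist 99
```

Emit:
{"method": "send_rows", "body": {
  "increments": [
    {"claw": 20, "slide": [-6, 0, 0], "twist": 0},
    {"claw": 20, "slide": [-16, 0, 0], "twist": 0},
    {"claw": 20, "slide": [-32, 0, 0], "twist": 0},
    {"claw": 20, "slide": [-52, 0, 0], "twist": 0},
    {"claw": 20, "slide": [-72, 0, 0], "twist": 0},
    {"claw": 20, "slide": [-90, 0, 0], "twist": 0},
    {"claw": 20, "slide": [-100, 0, 0], "twist": 0},
    {"claw": 20, "slide": [-100, 0, 0], "twist": 0},
    {"claw": 20, "slide": [-100, 0, 0], "twist": 0}
  ]
}}

```text
time: 18.97
tcp_pos: [0.5214, 0.1314, 0.132]
tcp_rot: [[-0.002, 0.228, 0.974], [-0.0, 0.974, -0.228], [-1.0, -0.001, -0.002]]
contact_force: [-0.3, 1.5, -2.2]
opening: 0.361
```

```bash
python3 go.py 510.7 -138.3 132 -12.55
```

```text
t 18.97 tcp [521.4 131.4 132. ] yaw -13.2 tilt [-2.2e-03 -3.0e-04 -1.0e+00] F [-0.3  1.5 -2.2] open 33.9 q7 63.9
slide [ 1.000e-01 -2.651e+02  5.120e+01] twist -0.65 dist 270
```

Emit:
{"method": "send_rows", "body": {
  "increments": [
    {"claw": 20, "slide": [0, -8, 1], "twist": 0},
    {"claw": 20, "slide": [0, -24, 5], "twist": 0},
    {"claw": 20, "slide": [0, -50, 10], "twist": 0},
    {"claw": 20, "slide": [0, -82, 16], "twist": 0},
    {"claw": 20, "slide": [0, -116, 22], "twist": -0.3},
    {"claw": 20, "slide": [0, -150, 29], "twist": -0.6},
    {"claw": 20, "slide": [0, -184, 36], "twist": -0.6},
    {"claw": 20, "slide": [0, -216, 42], "twist": -0.6},
    {"claw": 20, "slide": [0, -242, 47], "twist": -0.6},
    {"claw": 20, "slide": [0, -258, 50], "twist": -0.6}
  ]
}}

```text
time: 19.8
tcp_pos: [0.5096, -0.135, 0.131]
tcp_rot: [[-0.004, 0.221, 0.975], [-0.001, 0.975, -0.221], [-1.0, -0.002, -0.004]]
contact_force: [-0.6, -0.7, -1.6]
opening: 0.362
```

```bash
python3 go.py 510.7 -138.3 70 -12.55
```

```text
t 19.8 tcp [ 509.6 -135.   131. ] yaw -12.79 tilt [-0.0041 -0.0011 -1.    ] F [-0.6 -0.7 -1.6] open 34.0 q7 95.4
slide [61.  -2.9  2. ] twist -0.24 dist 61
```

Emit:
{"method": "send_rows", "body": {
  "increments": [
    {"claw": 20, "slide": [0, -2.9, 2], "twist": -0.2},
    {"claw": 20, "slide": [4, -2.9, 2], "twist": -0.2},
    {"claw": 20, "slide": [16, -2.9, 2], "twist": -0.2},
    {"claw": 20, "slide": [34, -2.9, 2], "twist": -0.2},
    {"claw": 20, "slide": [50, -2.9, 2], "twist": -0.2},
    {"claw": 20, "slide": [58, -2.9, 2], "twist": -0.2},
    {"claw": 20, "slide": [61, -2.9, 2], "twist": -0.2},
    {"claw": 20, "slide": [61, -2.9, 2], "twist": -0.2},
    {"claw": 20, "slide": [61, -2.9, 2], "twist": -0.2}
  ]
}}

```text
time: 20.55
tcp_pos: [0.511, -0.138, 0.0704]
tcp_rot: [[-0.004, 0.217, 0.976], [-0.001, 0.976, -0.217], [-1.0, -0.002, -0.003]]
contact_force: [-0.1, -0.1, -1.4]
opening: 0.36
```

```bash
python3 go.py 510.7 -138.3 31.8 -12.55
```

```text
t 20.55 tcp [ 511.  -138.    70.4] yaw -12.56 tilt [-0.0038 -0.0011 -1.    ] F [-0.1 -0.1 -1.4] open 33.8 q7 97.8
slide [38.6 -0.3 -0. ] twist -0.01 dist 39
```

Emit:
{"method": "send_rows", "body": {
  "increments": [
    {"claw": 20, "slide": [8, 0, 0], "twist": 0},
    {"claw": 20, "slide": [18, 0, 0], "twist": 0},
    {"claw": 20, "slide": [26, 0, 0], "twist": 0},
    {"claw": 20, "slide": [31, 0, 0], "twist": 0},
    {"claw": 20, "slide": [34, 0, 0], "twist": 0},
    {"claw": 20, "slide": [36, 0, 0], "twist": 0},
    {"claw": 20, "slide": [37, 0, 0], "twist": 0},
    {"claw": 20, "slide": [38, 0, 0], "twist": 0},
    {"claw": 20, "slide": [38.5, 0, 0], "twist": 0},
    {"claw": 20, "slide": [38.5, 0, 0], "twist": 0}
  ]
}}

```text
time: 21.38
tcp_pos: [0.5109, -0.138, 0.032]
tcp_rot: [[-0.004, 0.217, 0.976], [-0.001, 0.976, -0.217], [-1.0, -0.002, -0.003]]
contact_force: [-0.2, 0.2, -1.3]
opening: 0.358
```

Emit:
{"method": "send_rows", "body": {
  "increments": [
    {"claw": 20, "slide": [0.3, 0, 0], "twist": 0},
    {"claw": 20, "slide": [0.5, 0, 0], "twist": 0},
    {"claw": 20, "slide": [0.5, 0, 0], "twist": 0}
  ]
}}

```text
time: 21.63
tcp_pos: [0.511, -0.138, 0.0318]
tcp_rot: [[-0.003, 0.217, 0.976], [-0.001, 0.976, -0.217], [-1.0, -0.002, -0.003]]
contact_force: [-2.3, -0.3, 4.9]
opening: 0.361
```

Contact (about 5 N). Release and rise.

Emit:
{"method": "send_rows", "body": {
  "increments": [
    {"claw": 33, "slide": [0, 0, 0], "twist": 0},
    {"claw": 35, "slide": [0, 0, 0], "twist": 0},
    {"claw": 38, "slide": [0, 0, 0], "twist": 0},
    {"claw": 44, "slide": [0, 0, 0], "twist": 0},
    {"claw": 50, "slide": [0, 0, 0], "twist": 0},
    {"claw": 50, "slide": [0, 0, 0], "twist": 0},
    {"claw": 50, "slide": [-15, 0, 0], "twist": 0},
    {"claw": 50, "slide": [-45, 0, 0], "twist": 0},
    {"claw": 50, "slide": [-80, 0, 0], "twist": 0},
    {"claw": 50, "slide": [-108, 0, 0], "twist": 0}
  ]
}}

```text
time: 22.47
tcp_pos: [0.5114, -0.1381, 0.1418]
tcp_rot: [[-0.003, 0.218, 0.976], [-0.001, 0.976, -0.218], [-1.0, -0.002, -0.003]]
contact_force: [0.7, -0.0, -0.1]
opening: 0.533
```

```bash
python3 go.py 501.5 61.3 140 -13.8
```

```text
t 22.47 tcp [ 511.4 -138.1  141.8] yaw -12.58 tilt [-0.0029 -0.0013 -1.    ] F [ 0.7 -0.  -0.1] open 50.1 q7 95.7
slide [  1.5 192.5 -53. ] twist 1.22 dist 200
```

Emit:
{"method": "send_rows", "body": {
  "increments": [
    {"claw": 54, "slide": [0, 25, -7], "twist": 0},
    {"claw": 54, "slide": [0, 60, -16], "twist": 0.6},
    {"claw": 54, "slide": [0, 95, -26], "twist": 1.2},
    {"claw": 54, "slide": [0, 130, -36], "twist": 1.2},
    {"claw": 54, "slide": [0, 165, -45], "twist": 1.2},
    {"claw": 54, "slide": [0, 186, -51], "twist": 1.2},
    {"claw": 54, "slide": [0, 192, -53], "twist": 1.2},
    {"claw": 54, "slide": [15, 192.5, -53], "twist": 1.2},
    {"claw": 54, "slide": [35, 192.5, -53], "twist": 1.2},
    {"claw": 54, "slide": [35, 192.5, -53], "twist": 1.2}
  ]
}}

```text
time: 23.3
tcp_pos: [0.4999, 0.0607, 0.104]
tcp_rot: [[-0.006, 0.238, 0.971], [-0.002, 0.971, -0.238], [-1.0, -0.004, -0.006]]
contact_force: [-1.1, -0.3, -1.3]
opening: 0.575
```

Emit:
{"method": "send_rows", "body": {
  "increments": [
    {"claw": 54, "slide": [0, 0, 0], "twist": 0},
    {"claw": 54, "slide": [0, 0, 0], "twist": 0}
  ]
}}

```text
time: 23.47
tcp_pos: [0.4999, 0.0601, 0.1044]
tcp_rot: [[-0.007, 0.239, 0.971], [-0.003, 0.971, -0.239], [-1.0, -0.004, -0.006]]
contact_force: [-0.2, -0.4, -0.5]
opening: 0.577
```

```bash
python3 - <<'E'
from h import *
from cell import ctrl
f=ctrl.grab_frame("scene");cv2.imwrite("pics/a5.png",cv2.resize(f["image"][110:320,85:365],None,fx=2.8,fy=2.8))
E
python3 go.py 501.5 61.3 32 -13.8
```

```text
t 23.52 tcp [500.2  60.2 104.7] yaw -13.82 tilt [-0.0059 -0.0023 -1.    ] F [0.3 0.4 0.9] open 54.2 q7 70.9
slide [72.7  1.6  1.4] twist -0.02 dist 73
```

View pics/a5.png

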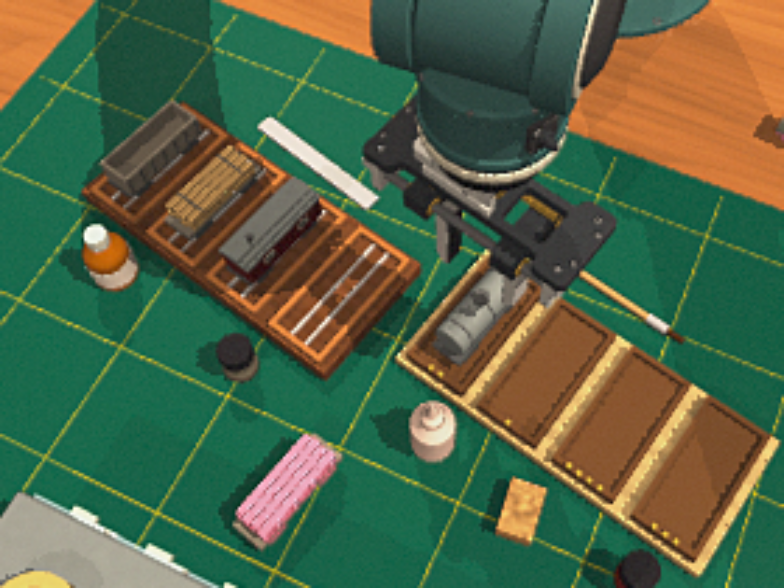

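Van well placed in the second bay from the left; the gripper is over the tank wagon. Descend and grip.

Emit:
{"method": "send_rows", "body": {
  "increments": [
    {"claw": 54, "slide": [10, 1.6, 1.2], "twist": 0},
    {"claw": 54, "slide": [30, 1.6, 1.2], "twist": 0},
    {"claw": 54, "slide": [50, 1.6, 1.2], "twist": 0},
    {"claw": 54, "slide": [65, 1.6, 1.2], "twist": 0},
    {"claw": 54, "slide": [72.7, 1.6, 1.2], "twist": 0},
    {"claw": 54, "slide": [72.7, 1.6, 1.2], "twist": 0},
    {"claw": 54, "slide": [72.7, 1.6, 1.2], "twist": 0}
  ]
}}

```text
time: 24.1
tcp_pos: [0.5016, 0.0613, 0.0322]
tcp_rot: [[-0.006, 0.239, 0.971], [-0.002, 0.971, -0.239], [-1.0, -0.004, -0.005]]
contact_force: [0.3, 0.5, 0.7]
opening: 0.576
```

Emit:
{"method": "send_rows", "body": {
  "increments": [
    {"claw": 40, "slide": [0, 0, 0], "twist": 0},
    {"claw": 36, "slide": [0, 0, 0], "twist": 0},
    {"claw": 30, "slide": [0, 0, 0], "twist": 0},
    {"claw": 20, "slide": [0, 0, 0], "twist": 0},
    {"claw": 20, "slide": [0, 0, 0], "twist": 0},
    {"claw": 20, "slide": [0, 0, 0], "twist": 0}
  ],
  "force": 20
}}

```text
time: 24.6
tcp_pos: [0.5019, 0.0615, 0.0327]
tcp_rot: [[-0.005, 0.239, 0.971], [-0.002, 0.971, -0.239], [-1.0, -0.003, -0.004]]
contact_force: [-1.3, 0.7, 7.4]
opening: 0.337
```

```bash
python3 go.py 501.5 61.3 132 -13.8
```

```text
t 24.6 tcp [501.9  61.5  32.7] yaw -13.82 tilt [-0.0051 -0.0021 -1.    ] F [-1.3  0.7  7.4] open 31.6 q7 72.8
slide [-99.3  -0.6  -0.8] twist -0.02 dist 99
```

Emit:
{"method": "send_rows", "body": {
  "increments": [
    {"claw": 20, "slide": [-6, 0, 0], "twist": 0},
    {"claw": 20, "slide": [-16, 0, 0], "twist": 0},
    {"claw": 20, "slide": [-32, 0, 0], "twist": 0},
    {"claw": 20, "slide": [-52, 0, 0], "twist": 0},
    {"claw": 20, "slide": [-72, 0, 0], "twist": 0},
    {"claw": 20, "slide": [-90, 0, 0], "twist": 0},
    {"claw": 20, "slide": [-100, 0, 0], "twist": 0},
    {"claw": 20, "slide": [-100, 0, 0], "twist": 0},
    {"claw": 20, "slide": [-100, 0, 0], "twist": 0}
  ]
}}

```text
time: 25.35
tcp_pos: [0.5024, 0.0617, 0.1328]
tcp_rot: [[-0.005, 0.239, 0.971], [-0.002, 0.971, -0.239], [-1.0, -0.003, -0.004]]
contact_force: [0.2, -0.3, -1.5]
opening: 0.332
```

```bash
python3 go.py 527.2 -64.1 132 -12.55
```

```text
t 25.35 tcp [502.4  61.7 132.8] yaw -13.82 tilt [-0.0045 -0.0018 -1.    ] F [ 0.2 -0.3 -1.5] open 31.2 q7 70.2
slide [   0.9 -116.3   54.1] twist -1.27 dist 128
```

Emit:
{"method": "send_rows", "body": {
  "increments": [
    {"claw": 20, "slide": [0, -8, 4], "twist": 0},
    {"claw": 20, "slide": [0, -22, 10], "twist": -0.3},
    {"claw": 20, "slide": [0, -42, 20], "twist": -0.6},
    {"claw": 20, "slide": [0, -64, 30], "twist": -1},
    {"claw": 20, "slide": [0, -86, 40], "twist": -1.3},
    {"claw": 20, "slide": [0, -104, 48], "twist": -1.3},
    {"claw": 20, "slide": [0, -114, 53], "twist": -1.3},
    {"claw": 20, "slide": [0, -116.3, 54], "twist": -1.3},
    {"claw": 20, "slide": [0, -116.3, 54], "twist": -1.3}
  ]
}}

```text
time: 26.1
tcp_pos: [0.5268, -0.0645, 0.1323]
tcp_rot: [[-0.006, 0.218, 0.976], [-0.002, 0.976, -0.218], [-1.0, -0.003, -0.005]]
contact_force: [0.4, 0.5, -1.0]
opening: 0.334
```

```bash
python3 - <<'E'
from h import *
from cell import ctrl
f=ctrl.grab_frame("scene");cv2.imwrite("pics/a6.png",cv2.resize(f["image"][90:270,85:325],None,fx=3,fy=3))
E
python3 go.py 527.2 -64.1 70 -12.55
```

```text
t 26.15 tcp [526.8 -63.5 132.4] yaw -12.51 tilt [-0.0054 -0.0016 -1.    ] F [-0.4  0.2 -2. ] open 31.3 q7 87.0
slide [62.4 -0.3  0.8] twist 0.04 dist 62
```

View pics/a6.png

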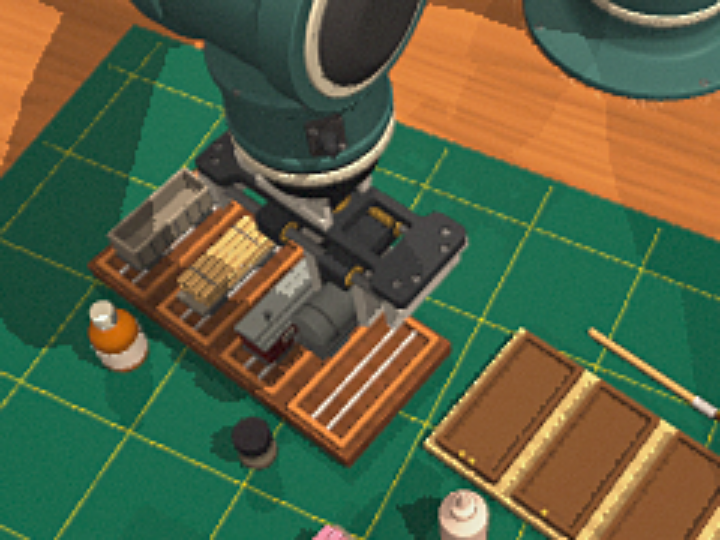

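Emit:
{"method": "send_rows", "body": {
  "increments": [
    {"claw": 20, "slide": [6, -0.3, 0.8], "twist": 0},
    {"claw": 20, "slide": [20, -0.3, 0.8], "twist": 0},
    {"claw": 20, "slide": [38, -0.3, 0.8], "twist": 0},
    {"claw": 20, "slide": [52, -0.3, 0.8], "twist": 0},
    {"claw": 20, "slide": [60, -0.3, 0.8], "twist": 0},
    {"claw": 20, "slide": [62, -0.3, 0.8], "twist": 0},
    {"claw": 20, "slide": [62, -0.3, 0.8], "twist": 0},
    {"claw": 20, "slide": [62, -0.3, 0.8], "twist": 0}
  ]
}}

```text
time: 26.82
tcp_pos: [0.5275, -0.0638, 0.0709]
tcp_rot: [[-0.005, 0.216, 0.976], [-0.002, 0.976, -0.216], [-1.0, -0.003, -0.004]]
contact_force: [1.5, 0.1, -0.8]
opening: 0.335
```

```bash
python3 - <<'E'
from h import *
from cell import ctrl
f=ctrl.grab_frame("scene");cv2.imwrite("pics/a7.png",cv2.resize(f["image"][90:270,85:325],None,fx=3,fy=3))
E
python3 go.py 527.2 -64.1 32.7 -12.55
```

```text
t 26.87 tcp [527.6 -63.9  71.1] yaw -12.49 tilt [-0.0044 -0.0016 -1.    ] F [ 0.1  0.  -1.6] open 31.6 q7 88.8
slide [38.4 -0.2 -0.2] twist 0.06 dist 38
```

View pics/a7.png

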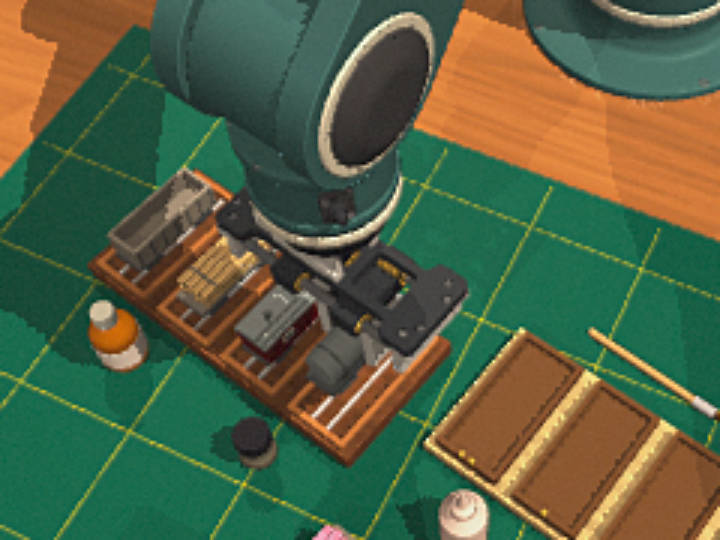

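Emit:
{"method": "send_rows", "body": {
  "increments": [
    {"claw": 20, "slide": [8, 0, 0], "twist": 0},
    {"claw": 20, "slide": [18, 0, 0], "twist": 0},
    {"claw": 20, "slide": [26, 0, 0], "twist": 0},
    {"claw": 20, "slide": [31, 0, 0], "twist": 0},
    {"claw": 20, "slide": [34, 0, 0], "twist": 0},
    {"claw": 20, "slide": [36, 0, 0], "twist": 0},
    {"claw": 20, "slide": [37, 0, 0], "twist": 0},
    {"claw": 20, "slide": [37.6, 0, 0], "twist": 0},
    {"claw": 20, "slide": [38, 0, 0], "twist": 0},
    {"claw": 20, "slide": [38, 0, 0], "twist": 0}
  ]
}}

```text
time: 27.7
tcp_pos: [0.5276, -0.0639, 0.0332]
tcp_rot: [[-0.004, 0.216, 0.976], [-0.002, 0.976, -0.216], [-1.0, -0.002, -0.004]]
contact_force: [0.3, 1.1, -0.6]
opening: 0.336
```

Emit:
{"method": "send_rows", "body": {
  "increments": [
    {"claw": 20, "slide": [0.3, 0, 0], "twist": 0},
    {"claw": 20, "slide": [0.6, 0, 0], "twist": 0},
    {"claw": 20, "slide": [0.6, 0, 0], "twist": 0}
  ]
}}

```text
time: 27.95
tcp_pos: [0.5278, -0.0639, 0.0328]
tcp_rot: [[-0.004, 0.216, 0.976], [-0.002, 0.976, -0.216], [-1.0, -0.002, -0.003]]
contact_force: [-0.4, 0.4, 0.8]
opening: 0.334
```

Emit:
{"method": "send_rows", "body": {
  "increments": [
    {"claw": 20, "slide": [0.3, 0, 0], "twist": 0},
    {"claw": 20, "slide": [0.5, 0, 0], "twist": 0},
    {"claw": 20, "slide": [0.5, 0, 0], "twist": 0}
  ]
}}

```text
time: 28.2
tcp_pos: [0.5279, -0.0639, 0.0327]
tcp_rot: [[-0.003, 0.216, 0.976], [-0.001, 0.976, -0.216], [-1.0, -0.002, -0.003]]
contact_force: [-3.0, 0.2, 8.8]
opening: 0.335
```

Emit:
{"method": "send_rows", "body": {
  "increments": [
    {"claw": 31, "slide": [0, 0, 0], "twist": 0},
    {"claw": 33, "slide": [0, 0, 0], "twist": 0},
    {"claw": 37, "slide": [0, 0, 0], "twist": 0},
    {"claw": 44, "slide": [0, 0, 0], "twist": 0},
    {"claw": 50, "slide": [0, 0, 0], "twist": 0},
    {"claw": 50, "slide": [0, 0, 0], "twist": 0},
    {"claw": 50, "slide": [-15, 0, 0], "twist": 0},
    {"claw": 50, "slide": [-45, 0, 0], "twist": 0},
    {"claw": 50, "slide": [-80, 0, 0], "twist": 0},
    {"claw": 50, "slide": [-120, 0, 0], "twist": 0}
  ]
}}

```text
time: 29.03
tcp_pos: [0.5273, -0.0638, 0.1532]
tcp_rot: [[-0.006, 0.216, 0.976], [-0.002, 0.976, -0.216], [-1.0, -0.003, -0.005]]
contact_force: [0.5, 0.1, -0.7]
opening: 0.529
```

Emit:
{"method": "send_rows", "body": {
  "increments": [
    {"claw": 54, "slide": [-20, 25, -5], "twist": 0},
    {"claw": 54, "slide": [-20, 60, -10], "twist": 0},
    {"claw": 54, "slide": [-20, 95, -15], "twist": 0},
    {"claw": 54, "slide": [-20, 130, -20], "twist": 0},
    {"claw": 54, "slide": [-20, 165, -25], "twist": 0},
    {"claw": 54, "slide": [-20, 200, -30], "twist": 0},
    {"claw": 54, "slide": [-20, 225, -35], "twist": 0},
    {"claw": 54, "slide": [-20, 240, -40], "twist": 0},
    {"claw": 54, "slide": [-20, 240, -40], "twist": 0},
    {"claw": 54, "slide": [-20, 240, -40], "twist": 0}
  ]
}}

```text
time: 29.87
tcp_pos: [0.5401, 0.1796, 0.1725]
tcp_rot: [[-0.006, 0.215, 0.977], [-0.002, 0.977, -0.215], [-1.0, -0.003, -0.006]]
contact_force: [-0.2, -0.7, -0.5]
opening: 0.579
```

```bash
python3 - <<'E'
from h import *
from cell import ctrl
th=np.radians(-12.55)
for n in("scene","top"):
  f=ctrl.grab_frame(n)
  cv2.imwrite(f"pics/a8{n}.png",cv2.resize(f["image"][90:300,85:365] if n=="scene" else f["image"][85:220,140:375],None,fx=2.8,fy=2.8))
  W=world(f).reshape(-1,3);d=W[:,:2]-[.5024,-.1754];lx=d@[np.cos(th),np.sin(th)];ly=d@[-np.sin(th),np.cos(th)];L=np.c_[lx,ly]
  for y in(-.114,-.038,.038,.114):
    m=(abs(lx)<.07)&(abs(ly-y)<.038)&(W[:,2]>.046)&(W[:,2]<.08);c,s,e=rect(L[m]);print(n,"local",np.round(c,1),np.round(s,1),[round(float(np.degrees(np.arctan2(x[1],x[0]))),1) for x in e],np.round(np.percentile(W[m,2],[50,90,98])*1000,1))
E
python3 go.py
```

```text
scene local [   0.9 -114.5] [37.2 93.3] [-0.8, 89.2] [54.9 59.5 61.6]
scene local [ -0.8 -37.9] [84.5 34.4] [-89.9, 0.1] [54.1 56.3 57.2]
scene local [ 0.2 39.2] [34.4 97.1] [-0.2, 89.8] [65.4 68.7 70.3]
scene local [  0.5 115.2] [88.3 32.4] [-89.3, 0.7] [63.6 67.6 69.8]
top local [   0.5 -115.9] [92.2 36.1] [-89.9, 0.1] [56.4 60.2 62. ]
top local [ -1.1 -39.2] [32.4 84.2] [-0.3, 89.7] [53.  56.4 58.3]
top local [-0.5 37. ] [97.  34.4] [-89.8, 0.2] [65.  68.9 71. ]
top local [ -0.4 113.7] [87.8 31.1] [-89.8, 0.2] [63.  67.7 70.8]
t 29.97 tcp [540.4 178.1 172.7] yaw -12.56 tilt [-0.0059 -0.002  -1.    ] F [-0.1  0.7  0.4] open 54.1 q7 59.8
```

View pics/a8scene.png

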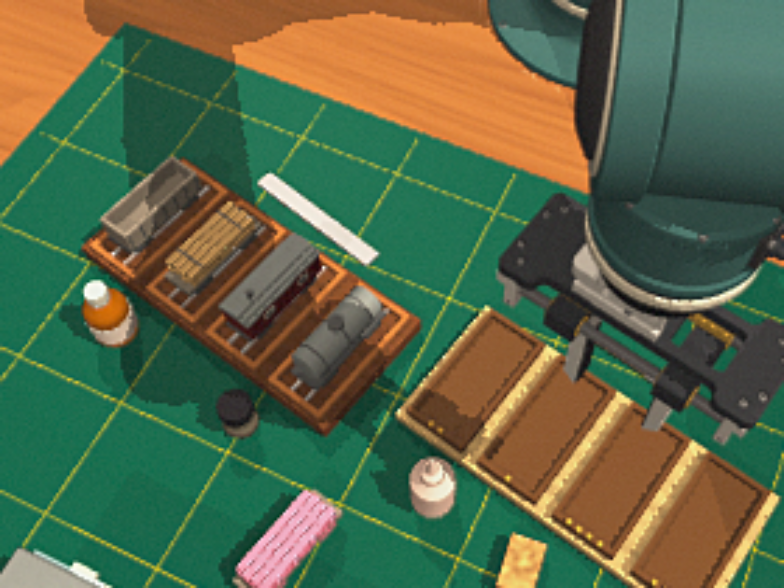

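View pics/a8top.png

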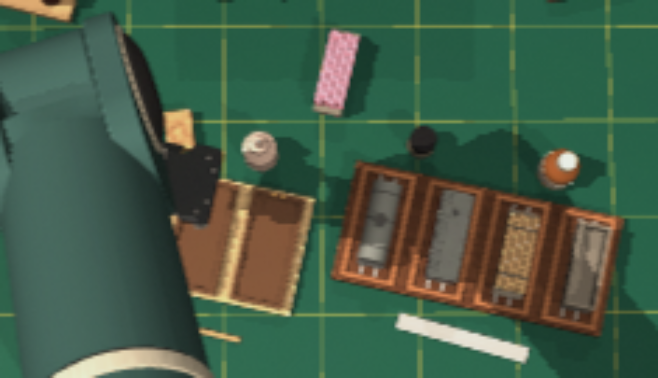

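All four stand centred, level and upright, in the order tank, van, timber, open from left to right (the reverse of the start). The gripper is clear.

```bash
python3 -c "
from cell import ctrl
print(ctrl.job_done())"
```

```text
the job is handed in; nothing more can be done
None
```

All four wagons are in the carry rack in reverse order, and the job was handed in at about 30 s of the 106 s allowed. From left to right the drying rack held open, timber, van, tank; the carry rack now holds tank, van, timber, open.

- **Placing:** I lowered each wagon slowly until its wheels touched, with a contact force of 5–9 N, before releasing it.
- **Final position check:** Both cameras put every wagon within about 2 mm of its bay centre and within 1° of the bay's length. The bays leave 8 mm or more of slack on each side.
- **Upright check:** The measured top heights match wagons standing upright on the bay floor, and the gripper is clear of everything.
- **Slip along the way:** On the first descent, to the open wagon, the gripper went about 6 mm lower than planned. No contact force showed, and I corrected it before gripping.
- **Camera agreement:** The two cameras differed by 1–2 mm, which is within the stated calibration. No check failed.

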